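# Open the drop-front tool cabinet and clip in the handpiece

## Task

Pull the drop-front door of the small plywood tool cabinet open by its bar handle and lower it until it lies level; one of the three containers (jar, can or bottle) stands where the door comes down, so move it aside in time, upright on the bench, without letting the door push it. Then pick up the steel rotary handpiece from the bench and press it down into the two empty spring clips on the inside of the door until it has snapped fully home. Leave the mallet and the other two containers where they are.

Things in the scene. Friction and masses are not known exactly. Their poses are not given: they have to be found in the camera images.
- cabinet: Fixed plywood tool cabinet 280 mm wide (y), 200 mm deep, 242 mm high. Origin on the bench under the middle of the case's front edge; x points into the cabinet, y along the front, z up. Case at x 0 to 200 mm, shut door x -12 to 0 mm, its handle bar 35 mm in front of that. Below the door a fixed 50 mm plinth with a drawer front; on the roof a fixed tray rises 20 mm.
- fall_hinge (a joint): Angle of the drop-front door, rad: 0 shut (upright), growing as its top comes forward and down, 1.571 = level, at a firm stop. The hinge is stiff (friction about 0.8 N m), so the door stays wherever it is left and must be pulled or pushed the whole way.
- hinge_axis (a point): Middle of the hinge line, which runs along the cabinet's y axis at the foot of the door, 62 mm above the bench, 6 mm in front of the case. The frame turns with the door: z points from the hinge to the free edge, x out of the door's inner face (into the cabinet when shut, up when level).
- door: Door panel 276 mm wide, 12 mm thick, free (upper) edge 180 mm from the hinge. Origin and axes as hinge_axis: faces at x = -6 (outer) and +6 mm (inner). Level, its underside is 56 mm above the bench, the handle bar hangs 41 mm lower. On the inner face a slim burnisher is fixed 36 mm from the hinge (19 mm high, y -85 to 105 mm); the face is bare beyond 125 mm from the hinge, a place to push.
- door_handle: Steel bar handle on the door's outer face: 11 mm round bar, 120 mm long along y, on two posts at y = +-51 mm, 35 mm off the face (30 mm clear behind it), 160 mm from the hinge, 20 mm below the shut door's top edge. Origin and axes as hinge_axis.
- handle_grip (a point): The middle of the handle bar's axis: at (-41, 0, 160) mm in the hinge_axis frame; 222 mm above the bench when shut. Axes as hinge_axis.
- clip_seat (a point): Where the handpiece's middle lies when snapped home: 16 mm off the door's inner face, 100 mm from the hinge. Axes as hinge_axis: handpiece along y, pressed along -x (6 to 16 N). Two clips at y = +-42 mm, 12 mm wide, each a pair of spring fingers, 27 mm over the outside, lips 23.5 mm above the face and 14 mm apart, flared mouth 31 mm above the face. They spread for the shaft and close over it.
- handpiece: Loose steel rotary handpiece lying on the bench, 170 mm long: round body 20 mm in diameter and 120 mm long, dark tapered nose to +x (to 94 mm, thin bit to 112 mm), brass coupling to -x (to -76 mm). 0.15 to 0.3 kg. Origin on its underside under the middle of the body (turns with it as it rolls).
- handpiece_mid (a point): Middle of the handpiece's round body, on its axis (10 mm above the bench as it lies); x along the axis to the nose. It may lie in the clips either way round.
- jar: Glass jar with aluminium cap, 56 mm in diameter, straight to 50 mm, 80 mm high, origin at the centre of its foot, z up. About 0.2 kg.
- can: Dark steel can with cardboard label, 60 mm in diameter, straight to 62 mm, 74 mm high, origin at the centre of its foot, z up. About 0.25 kg.
- bottle: Amber glass bottle with black cap, 52 mm in diameter, straight to 57 mm, 92 mm high, origin at the centre of its foot, z up. About 0.16 kg.
- mallet: Mallet lying on the bench, not to be moved: handle 22 mm thick along x from -131 mm to the black head at +100 mm, head 36 mm in diameter and 92 mm long across y. Origin on the bench.
- findings_tray: Fixed low wooden tray 90 (x) x 130 (y) x 25 mm, origin at the centre of its underside. Elsewhere only fixed equipment, not listed: a flat steel block 22 mm high within 0.34 m of the robot's base axis, a notebook and machines more than 0.36 m to either side or 0.9 m ahead.

How it is judged:
By the outcome, as a careful person would: the job done as asked, in the order asked, and still so for the second after the job is handed in, with the robot touching nothing.
It also fails if it takes over 72 s, if anything falls off the work surface, if the arm or the gripper's body presses on something with over 40 N, if the wrist force passes 120 N, or if a joint passes its speed limit or range.

## Robot

A 6-joint arm with a two-finger parallel gripper is mounted at the origin on the work surface. World frame = base frame: x ahead of the robot, y to its left, z up, the work surface at z = 0. Lengths are in m, angles in rad, forces in N, time in s.
With the tool pointing down it reaches from about 0.3 to 0.875 m from the base axis. Payload 6.4 kg.
Tool frame: the origin (TCP) lies between the finger pads; the fingertips stand 22 mm ahead of it and the grasp point (between the pads) lies 3 mm ahead of it; z points along the fingers, y is the line along which they close (so a half turn about z gives the same grasp; the last joint's range is limited). The gripper opens to 88 mm and grips with 3 to 60 N. Pads are 18 mm wide; open, the fingers measure 123 mm over their backs; the gripper's body (75 mm by 187 mm) begins 45 mm behind the grasp point.
Start: joints at [-1.527, 0.181, 1.607, -0, 1.354, -0.206], TCP at [0.142, -0.557, 0.261] pointing down, gripper open.
Joint ranges: [-2.99, 2.99], [-0.89, 2.07], [0.3, 2.58], [-1.14, 4.28], [0, 2.63], [-3.12, 3.12]. Speed limits (rad/s): [2.57, 2.57, 3.01, 3.14, 3.14, 3.14].

## Interface

Orientations are given as a unit quaternion [w, x, y, z].
In Python, from bench import bot gives the robot as it stands.
- The arm moves only by the tool step_arm, never from a script. Its argument "deltas" is a list of rows, each an object of numbers: "tx", "ty", "tz": the shift along the world's x, y, z in mm; "wx", "wy", "wz": the turn, a rotation vector about the world's x, y, z in degrees; "jaw": the opening, from -1 (shut) to 1 (fully open). In form: [{"tx": .., "ty": .., "tz": .., "wx": .., "wy": .., "wz": .., "jaw": ..}, ...]. A call has 1 to 12 rows; each row shifts and turns the commanded pose from where the row before left it; what a row does not reach is not made up. A row lasts 1/12 s, in which the tool goes at most 41.7 mm and 7.16 degrees, less where a joint would pass 70% of its speed; a pose out of reach is approached as far as the arm can. A call is refused whole if a number of a shift passes 41.7 or a number of a turn 7.16, either way. A call with a gripper value outside its range is refused whole. The fingers move at their own pace and stop on an object; "squeeze" is the grip in N (left out, the last holds). Time passes only in rows, so rows that do not move let the fingers close. It gives the time, the measured TCP pose, the force, the opening and the grip force at its end, in the units of the state.
- bot.get_obs(): the state, without advancing time (a new reading comes with each control period).
- bot.camera(name): name is "scene" or "side" or "wrist"; returns a dict with "frame" (420x560x3 uint8, red, green, blue), "intrinsics" (3x3 intrinsics, pixels), "extrinsics" (4x4, takes a point from world to camera coordinates). Camera axes: x right, y down, z forward; pixel columns grow to the right and rows downward; lengths in m; the calibration is good to about 2 mm. A picture is of the moment at which its call begins. There is no depth.
- bot.sign_off(): hands the job in; it is judged then, once.
The state is a dict: "clock": time; "joints": joint angles; "dq": joint speeds; "joint_efforts": joint torques, N m; "tcp_pos": TCP position; "ee_rot": TCP orientation; "wrist_force": force on the tool from outside, world axes, zero at the start; "torque": the same for the moment, N m; "opening": finger opening in m; "grasp_force": force on a finger pad.
Only numpy, scipy, OpenCV 4.12 (cv2) and the standard library are available. Lean on these libraries where they do the work, as an engineer would, in place of code of your own. Each camera call takes 0.05 s, during which the arm holds its last target. There are 200 camera calls.

## Working session

There is one attempt and no reset: what is moved stays moved. The work goes in short steps, Python scripts to look and compute and a tool call to move; the robot and the scene stay as the last step left them, time stands still between calls to the robot, and variables do not carry over. Pictures are saved under pics/ and viewed, at most 10 in all, crops included, and the job is handed in when it is done.

Besides the shell and the picture viewer there is one more tool, called after "Call:" as name(argument=value, ...) on one line, values as JSON. step_arm: Moves the arm, as the interface text tells. Its arguments: {"type":"object","properties":{"deltas":{"type":"array","items":{"type":"object","properties":{"tx":{"type":"number"},"ty":{"type":"number"},"tz":{"type":"number"},"wx":{"type":"number"},"wy":{"type":"number"},"wz":{"type":"number"},"jaw":{"type":"number"}}}},"squeeze":{"type":"number"}},"required":["deltas"]}

```bash
mkdir -p pics; cat > h.py <<'E'
from bench import bot
import numpy as np, cv2
from scipy.spatial.transform import Rotation as R
np.set_printoptions(precision=4,suppress=True)
def snap(n,f):
    c=bot.camera(n); cv2.imwrite(f'pics/{f}.png',cv2.cvtColor(c['frame'],cv2.COLOR_RGB2BGR)); np.savez(f'pics/{f}.npz',K=c['intrinsics'],T=c['extrinsics']); return c
def ray(f,u,v,z):
    d=np.load(f'pics/{f}.npz');K,T=d['K'],d['T'];Rm,t=T[:3,:3],T[:3,3]
    o=-Rm.T@t; r=Rm.T@np.linalg.inv(K)@np.array([u,v,1.]); return o+r*(z-o[2])/r[2]
def proj(f,p):
    d=np.load(f'pics/{f}.npz'); q=d['T'][:3,:3]@np.array(p)+d['T'][:3,3]; q=d['K']@q; return q[:2]/q[2]
E
python3 - <<'E'
from h import *
o=bot.get_obs(); print(o)
a=snap('scene','s0');b=snap('side','d0')
for c in (a,b): print(c['intrinsics'][0,0], -c['extrinsics'][:3,:3].T@c['extrinsics'][:3,3])
E
```

```text
{'clock': 0.0, 'joints': array([-1.5273,  0.1815,  1.608 ,  0.    ,  1.3538, -0.2063]), 'dq': array([-0.0004, -0.0003,  0.    , -0.0003,  0.001 , -0.0025]), 'joint_efforts': array([ -0.0009, -43.3875, -34.185 ,   0.0702,   0.0383,  -0.0001]), 'tcp_pos': array([ 0.1421, -0.5567,  0.2598]), 'ee_rot': array([-0.0009,  0.9922,  0.1246,  0.0001]), 'wrist_force': array([-0.1069,  0.356 ,  0.7876]), 'torque': array([0.0306, 0.0301, 0.0047]), 'grasp_force': 0.0, 'opening': 0.08807541444795979}
480.6494933669702 [0.3113 0.9221 1.1134]
524.1586133203106 [0.5025 1.2576 1.1317]
```

View pics/s0.png

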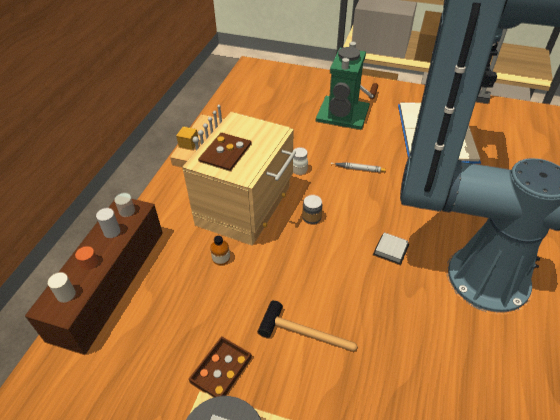

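View pics/d0.png

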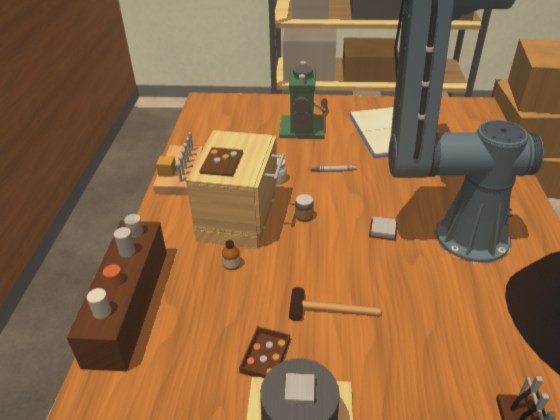

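The cabinet, around (240,175) in scene, faces the robot. The can is near (312,208), the jar near (300,160), the bottle near (220,250), and the handpiece near (358,168). I'll enlarge crops of both views.

```bash
python3 - <<'E'
import cv2
a=cv2.imread('pics/s0.png')[110:270,180:393]; cv2.imwrite('pics/s0c.png',cv2.resize(a,(799,600),interpolation=cv2.INTER_CUBIC))
a=cv2.imread('pics/d0.png')[125:275,180:380]; cv2.imwrite('pics/d0c.png',cv2.resize(a,(800,600),interpolation=cv2.INTER_CUBIC))
E
```

```text
(no output)
```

View pics/s0c.png

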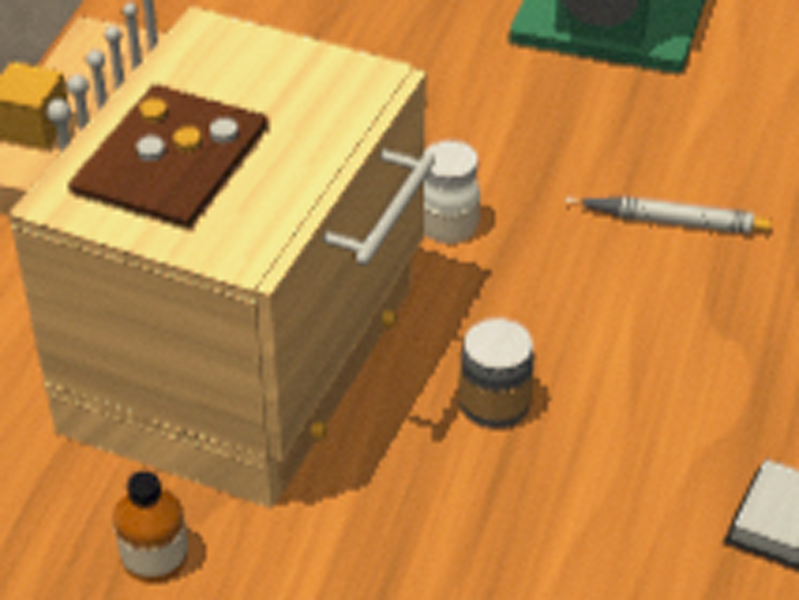

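View pics/d0c.png

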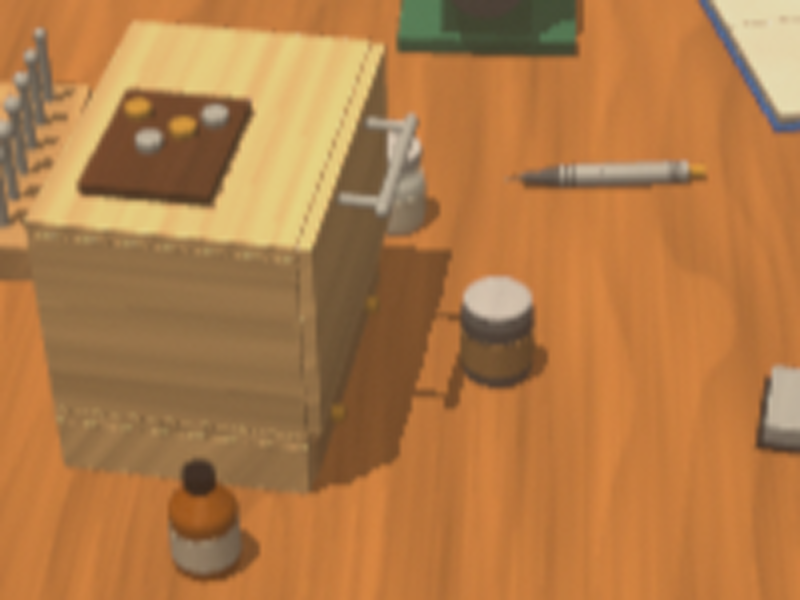

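```bash
python3 - <<'E'
from h import *
def S(x,y,z): return ray('s0',180+x/3.751,110+y/3.75,z)*1000
def D(x,y,z): return ray('d0',180+x/4,125+y/4,z)*1000
for n,s,d,z in [('door+y',(273,293),(318,248),.242),('door-y',(426,72),(385,42),.242),('bar+y',(363,257),(383,209),.222),('bar-y',(432,157),(411,119),.222),
 ('can top',(499,343),(498,303),.074),('jar top',(450,162),(403,157),.08),('bottle top',(144,485),(199,474),.092),('hp tip',(570,202),(512,177),.01),('hp coup',(770,227),(706,171),.01),('body+',(624,207),(558,176),.01),('body-',(750,223),(690,171),.01)]:
    print(n,S(*s,z).round(1),D(*d,z).round(1))
E
```

```text
door+y [657.7  85.7 242. ] [655.   86.2 242. ]
door-y [ 627.1 -185.8  242. ] [ 627.9 -190.2  242. ]
bar+y [616.  12. 222.] [615.2  10.2 222. ]
bar-y [ 599.8 -110.5  222. ] [ 602.1 -109.8  222. ]
can top [530.7 -74.5  74. ] [531.1 -68.1  74. ]
jar top [ 628.6 -273.1   80. ] [ 620.9 -262.8   80. ]
bottle top [739.5 161.4  92. ] [740.4 162.7  92. ]
hp tip [ 528.4 -331.5   10. ] [ 525.7 -335.9   10. ]
hp coup [ 346.4 -351.3   10. ] [ 346.5 -353.2   10. ]
body+ [ 479.2 -339.3   10. ] [ 483.3 -339.3   10. ]
body- [ 364.7 -351.4   10. ] [ 361.3 -352.6   10. ]
```

```bash
python3 - <<'E'
from h import *
for n,s,d,z in [('mallet head',(270,320),(297,305),.018),('handle end',(355,347),(380,310),.011),('block+x+y',(375,250),(371,234),.01),('block +x-y',(385,236),(374,219),.022)]:
    print(n,ray('s0',*s,z)*1000,ray('d0',*d,z)*1000)
# geometry helper: hinge frame
E
```

```text
mallet head [538.8099 318.4795  18.    ] [538.7677 318.9193  18.    ]
handle end [314.1488 324.3884  11.    ] [313.4851 318.624   11.    ]
block+x+y [319.9583   2.9771  10.    ] [317.2676  10.8983  10.    ]
block +x-y [300.7    -48.4408  22.    ] [304.7846 -48.7739  22.    ]
```

Call:
step_arm(deltas=[{"tx": 26, "ty": 32, "wz": -1.5}, {"tx": 26, "ty": 32, "wz": -1.5}, {"tx": 26, "ty": 32, "wz": -1.5}, {"tx": 26, "ty": 32, "wz": -1.5}, {"tx": 26, "ty": 32, "wz": -1.5}, {"tx": 26, "ty": 32, "wz": -1.5}, {"tx": 26, "ty": 32, "wz": -1.5}, {"tx": 26, "ty": 32, "wz": -1.5}, {"tx": 26, "ty": 32, "wz": -1.5}, {"tx": 26, "ty": 32, "wz": -1.5}, {"tx": 26, "ty": 32, "wz": -1}, {"tx": 26, "ty": 32, "wz": 0}])

```text
validation failed for argument at $.de...
```

Call:
step_arm(deltas=[{"tx": 26, "ty": 32, "tz": 0, "wx": 0, "wy": 0, "wz": -1.5, "jaw": 1}, {"tx": 26, "ty": 32, "tz": 0, "wx": 0, "wy": 0, "wz": -1.5, "jaw": 1}])

```text
clock: 0.27
tcp_pos: [0.1935, -0.493, 0.2598]
ee_rot: [-0.001, 0.995, 0.096, -0.0]
wrist_force: [1.4, -0.4, -0.4]
opening: 0.088
grasp_force: 0.0
```

Call:
step_arm(deltas=[{"tx": 26, "ty": 32, "tz": 0, "wx": 0, "wy": 0, "wz": -1, "jaw": 1}, {"tx": 26, "ty": 32, "tz": 0, "wx": 0, "wy": 0, "wz": -1, "jaw": 1}, {"tx": 26, "ty": 32, "tz": 0, "wx": 0, "wy": 0, "wz": -1, "jaw": 1}, {"tx": 26, "ty": 32, "tz": 0, "wx": 0, "wy": 0, "wz": -1, "jaw": 1}, {"tx": 26, "ty": 32, "tz": 0, "wx": 0, "wy": 0, "wz": -1, "jaw": 1}, {"tx": 26, "ty": 32, "tz": 0, "wx": 0, "wy": 0, "wz": -1, "jaw": 1}, {"tx": 26, "ty": 32, "tz": 0, "wx": 0, "wy": 0, "wz": -1, "jaw": 1}, {"tx": 26, "ty": 32, "tz": 0, "wx": 0, "wy": 0, "wz": -1, "jaw": 1}, {"tx": 26, "ty": 32, "tz": 0, "wx": 0, "wy": 0, "wz": -1, "jaw": 1}, {"tx": 26, "ty": 32, "tz": 0, "wx": 0, "wy": 0, "wz": -1, "jaw": 1}, {"tx": 26, "ty": 32, "tz": 0, "wx": 0, "wy": 0, "wz": -1, "jaw": 1}, {"tx": 12, "ty": 20, "tz": 0, "wx": 0, "wy": 0, "wz": 0, "jaw": 1}])

```text
clock: 1.27
tcp_pos: [0.4939, -0.1179, 0.2605]
ee_rot: [-0.0, 1.0, 0.003, 0.0]
wrist_force: [0.2, -0.1, -0.4]
opening: 0.0881
grasp_force: 0.0
```

```bash
python3 - <<'E'
from h import *
o=bot.get_obs();print(o['tcp_pos'],o['joints'],o['ee_rot'])
snap('wrist','w1')
E
```

```text
[ 0.4939 -0.1179  0.2605] [-0.4692  0.0291  1.7735  0.0011  1.3389  1.0947] [-0.0005  1.      0.0033  0.0003]
```

View pics/w1.png

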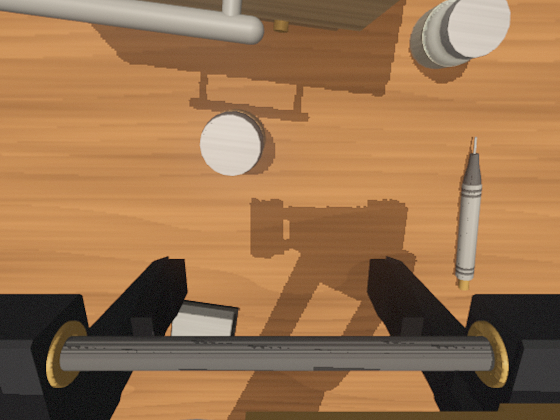

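The wrist picture shows the can's cap at (232,144), the bar's -y end at (258,31), the jar's cap at (476,26), and the handpiece from its tip (474,137) to its coupling (463,289), with body ends near (471,187) and (465,278).

```bash
python3 - <<'E'
from h import *
for n,u,v,z in [('can',232,144,.074),('canL',200,144,.074),('canR',264,144,.074),('jar',476,26,.08),('tip',474,137,.01),('coup',463,289,.01),('b+',471.5,187,.01),('b-',465,278,.01),('bar end',260,31,.222),('bar lower edge',200,38,.222),('upper',200,10,.222),('bar lower edge',50,21,.222)]:
    print(n,ray('w1',u,v,z)*1000)
E
```

```text
can [534.5429 -77.5913  74.    ]
canL [534.3231 -48.5401  74.    ]
canR [ 534.7627 -106.6386   74.    ]
jar [ 630.6917 -277.4625   80.    ]
tip [ 535.5408 -332.4947   10.    ]
coup [ 346.9092 -354.5531   10.    ]
b+ [ 479.5568 -340.3155   10.    ]
b- [ 362.5895 -354.2218   10.    ]
bar end [ 602.688  -110.6333  222.    ]
bar lower edge [599.7688 -84.5609 222.    ]
upper [610.4964 -85.2456 222.    ]
bar lower edge [605.8699 -20.7442 222.    ]
```

```bash
python3 - <<'E'
from h import *
d=np.load('pics/w1.npz');T=d['T'];print((-T[:3,:3].T@T[:3,3]-bot.get_obs()['tcp_pos'])*1000)
E
```

```text
[ 81.5433  -2.3641 125.0491]
```

Call:
step_arm(deltas=[{"tx": 20, "ty": 22, "tz": 0, "wx": 0, "wy": 0, "wz": 0, "jaw": 1}, {"tx": 19, "ty": 21, "tz": -15, "wx": 0, "wy": 0, "wz": 0, "jaw": 1}, {"tx": 0, "ty": 0, "tz": -38, "wx": 0, "wy": 0, "wz": 0, "jaw": 1}, {"tx": 0, "ty": 0, "tz": -38, "wx": 0, "wy": 0, "wz": 0, "jaw": 1}])

```text
clock: 1.65
tcp_pos: [0.533, -0.0774, 0.1701]
ee_rot: [0.001, 1.0, 0.004, 0.002]
wrist_force: [-0.1, -0.0, -0.0]
opening: 0.0881
grasp_force: 0.0
```

Call:
step_arm(deltas=[{"tx": -40, "ty": 0, "tz": 0, "wx": 0, "wy": 0, "wz": 0, "jaw": 1}, {"tx": -20, "ty": 0, "tz": 0, "wx": 0, "wy": 0, "wz": 7.1, "jaw": 1}, {"tx": 0, "ty": 0, "tz": 0, "wx": 0, "wy": 0, "wz": 7.1, "jaw": 1}, {"tx": 0, "ty": 0, "tz": 0, "wx": 0, "wy": 0, "wz": 7.1, "jaw": 1}, {"tx": 0, "ty": 0, "tz": 0, "wx": 0, "wy": 0, "wz": 7.1, "jaw": 1}, {"tx": 0, "ty": 0, "tz": 0, "wx": 0, "wy": 0, "wz": 7.1, "jaw": 1}, {"tx": 0, "ty": 0, "tz": 0, "wx": 0, "wy": 0, "wz": 7.1, "jaw": 1}, {"tx": 0, "ty": 0, "tz": 0, "wx": 0, "wy": 0, "wz": 7.1, "jaw": 1}, {"tx": 0, "ty": 0, "tz": 0, "wx": 0, "wy": 0, "wz": 7.1, "jaw": 1}, {"tx": 0, "ty": 0, "tz": 0, "wx": 0, "wy": 0, "wz": 7.1, "jaw": 1}, {"tx": 0, "ty": 0, "tz": 0, "wx": 0, "wy": 0, "wz": 7.1, "jaw": 1}, {"tx": 0, "ty": 0, "tz": 0, "wx": 0, "wy": 0, "wz": 7.1, "jaw": 1}])

```text
clock: 2.65
tcp_pos: [0.4708, -0.0783, 0.1694]
ee_rot: [-0.0, 0.773, 0.634, -0.0]
wrist_force: [0.1, -0.3, -0.5]
opening: 0.088
grasp_force: 0.0
```

Call:
step_arm(deltas=[{"tx": 0, "ty": 0, "tz": 0, "wx": 0, "wy": 0, "wz": 7.1, "jaw": 1}, {"tx": 0, "ty": 0, "tz": 0, "wx": 0, "wy": 0, "wz": 7.1, "jaw": 1}, {"tx": 0, "ty": 0, "tz": 0, "wx": 0, "wy": 0, "wz": 7.1, "jaw": 1}, {"tx": 0, "ty": 0, "tz": 0, "wx": 0, "wy": 0, "wz": 7.1, "jaw": 1}, {"tx": 0, "ty": 0, "tz": 0, "wx": 0, "wy": 0, "wz": 7.1, "jaw": 1}, {"tx": 0, "ty": 0, "tz": 0, "wx": 0, "wy": 0, "wz": 7.1, "jaw": 1}, {"tx": 0, "ty": 0, "tz": 0, "wx": 0, "wy": 0, "wz": 7.1, "jaw": 1}, {"tx": 0, "ty": 0, "tz": 0, "wx": 0, "wy": 0, "wz": 7.1, "jaw": 1}, {"tx": 0, "ty": 0, "tz": 0, "wx": 0, "wy": 0, "wz": 7.1, "jaw": 1}, {"tx": 0, "ty": 0, "tz": 0, "wx": 0, "wy": 0, "wz": 7.1, "jaw": 1}, {"tx": 0, "ty": 0, "tz": 0, "wx": 0, "wy": 0, "wz": 7.1, "jaw": 1}, {"tx": 0, "ty": 0, "tz": 0, "wx": 0, "wy": 0, "wz": 7.1, "jaw": 1}])

```text
clock: 3.65
tcp_pos: [0.4707, -0.0783, 0.1694]
ee_rot: [-0.0, 0.14, 0.99, 0.0]
wrist_force: [0.4, 0.5, 0.5]
opening: 0.0882
grasp_force: 0.0
```

Call:
step_arm(deltas=[{"tx": 40, "ty": 2, "tz": 0, "wx": 0, "wy": 0, "wz": 7, "jaw": 1}, {"tx": 22, "ty": 1, "tz": -20, "wx": 0, "wy": 0, "wz": 7, "jaw": 1}, {"tx": 0, "ty": 0, "tz": -40, "wx": 0, "wy": 0, "wz": 0, "jaw": 1}, {"tx": 0, "ty": 0, "tz": -40, "wx": 0, "wy": 0, "wz": 0, "jaw": 1}, {"tx": 0, "ty": 0, "tz": -24, "wx": 0, "wy": 0, "wz": 0, "jaw": 1}, {"tx": 0, "ty": 0, "tz": 0, "wx": 0, "wy": 0, "wz": 0, "jaw": 0.2}, {"tx": 0, "ty": 0, "tz": 0, "wx": 0, "wy": 0, "wz": 0, "jaw": 0.2}, {"tx": 0, "ty": 0, "tz": 0, "wx": 0, "wy": 0, "wz": 0, "jaw": 0.2}, {"tx": 0, "ty": 0, "tz": 0, "wx": 0, "wy": 0, "wz": 0, "jaw": 0.2}, {"tx": 0, "ty": 0, "tz": 0, "wx": 0, "wy": 0, "wz": 0, "jaw": 0.2}, {"tx": 0, "ty": 0, "tz": 0, "wx": 0, "wy": 0, "wz": 0, "jaw": 0.2}], squeeze=20)

```text
clock: 4.57
tcp_pos: [0.5349, -0.0758, 0.048]
ee_rot: [0.002, 0.021, 1.0, -0.001]
wrist_force: [-0.5, 0.2, 7.7]
opening: 0.0593
grasp_force: 20.0
```

Call:
step_arm(deltas=[{"tx": 0, "ty": 0, "tz": 25, "wx": 0, "wy": 0, "wz": 0, "jaw": 0.2}, {"tx": -20, "ty": 10, "tz": 20, "wx": 0, "wy": 0, "wz": 0, "jaw": 0.2}, {"tx": -15, "ty": 37, "tz": 0, "wx": 0, "wy": 0, "wz": 0, "jaw": 0.2}, {"tx": -15, "ty": 37, "tz": 0, "wx": 0, "wy": 0, "wz": 0, "jaw": 0.2}, {"tx": -15, "ty": 37, "tz": 0, "wx": 0, "wy": 0, "wz": 0, "jaw": 0.2}, {"tx": -15, "ty": 37, "tz": 0, "wx": 0, "wy": 0, "wz": 0, "jaw": 0.2}, {"tx": -15, "ty": 37, "tz": 0, "wx": 0, "wy": 0, "wz": 0, "jaw": 0.2}, {"tx": -15, "ty": 37, "tz": 0, "wx": 0, "wy": 0, "wz": 0, "jaw": 0.2}, {"tx": -5, "ty": 33, "tz": 0, "wx": 0, "wy": 0, "wz": 0, "jaw": 0.2}, {"tx": 0, "ty": 0, "tz": 0, "wx": 0, "wy": 0, "wz": 0, "jaw": 0.2}])

```text
clock: 5.4
tcp_pos: [0.4162, 0.1944, 0.0913]
ee_rot: [0.0, 0.018, 1.0, 0.001]
wrist_force: [-0.9, 0.1, -2.0]
opening: 0.0594
grasp_force: 20.0
```

Call:
step_arm(deltas=[{"tx": 0, "ty": 0, "tz": -20, "wx": 0, "wy": 0, "wz": 0, "jaw": 0.2}, {"tx": 0, "ty": 0, "tz": -14, "wx": 0, "wy": 0, "wz": 0, "jaw": 0.2}, {"tx": 0, "ty": 0, "tz": -6, "wx": 0, "wy": 0, "wz": 0, "jaw": 0.2}, {"tx": 0, "ty": 0, "tz": -3, "wx": 0, "wy": 0, "wz": 0, "jaw": 0.2}, {"tx": 0, "ty": 0, "tz": 0, "wx": 0, "wy": 0, "wz": 0, "jaw": 0.2}])

```text
clock: 5.82
tcp_pos: [0.418, 0.1895, 0.0481]
ee_rot: [-0.001, 0.021, 1.0, -0.0]
wrist_force: [-1.0, 0.4, -2.1]
opening: 0.059
grasp_force: 20.0
```

Call:
step_arm(deltas=[{"tx": 0, "ty": 0, "tz": -1.5, "wx": 0, "wy": 0, "wz": 0, "jaw": 0.2}, {"tx": 0, "ty": 0, "tz": 0, "wx": 0, "wy": 0, "wz": 0, "jaw": 0.2}])

```text
clock: 5.98
tcp_pos: [0.4187, 0.1896, 0.0477]
ee_rot: [0.0, 0.021, 1.0, -0.0]
wrist_force: [-5.8, -1.1, 11.0]
opening: 0.0591
grasp_force: 20.0
```

Call:
step_arm(deltas=[{"tx": 0, "ty": 0, "tz": 0, "wx": 0, "wy": 0, "wz": 0, "jaw": 1}, {"tx": 0, "ty": 0, "tz": 0, "wx": 0, "wy": 0, "wz": 0, "jaw": 1}, {"tx": 0, "ty": 0, "tz": 0, "wx": 0, "wy": 0, "wz": 0, "jaw": 1}, {"tx": 0, "ty": 0, "tz": 20, "wx": 0, "wy": 0, "wz": 0, "jaw": 1}, {"tx": 0, "ty": 0, "tz": 40, "wx": 0, "wy": 0, "wz": 0, "jaw": 1}, {"tx": 0, "ty": 0, "tz": 40, "wx": 0, "wy": 0, "wz": -7.1, "jaw": -0.4}, {"tx": 0, "ty": 0, "tz": 40, "wx": 0, "wy": 0, "wz": -7.1, "jaw": -0.4}, {"tx": 0, "ty": 0, "tz": 40, "wx": 0, "wy": 0, "wz": -7.1, "jaw": -0.4}, {"tx": 0, "ty": 0, "tz": 40, "wx": 0, "wy": 0, "wz": -7.1, "jaw": -0.4}, {"tx": 0, "ty": 0, "tz": 33, "wx": 0, "wy": 0, "wz": -7.1, "jaw": -0.4}, {"tx": 0, "ty": -35, "tz": 0, "wx": 0, "wy": 0, "wz": -7.1, "jaw": -0.4}, {"tx": 0, "ty": -35, "tz": 0, "wx": 0, "wy": 0, "wz": -7.1, "jaw": -0.4}])

```text
clock: 6.98
tcp_pos: [0.4193, 0.1201, 0.3023]
ee_rot: [0.003, 0.44, 0.898, 0.001]
wrist_force: [0.4, -0.8, -0.1]
opening: 0.0432
grasp_force: 0.0
```

Call:
step_arm(deltas=[{"tx": 15, "ty": -35, "tz": 0, "wx": 0, "wy": 0, "wz": -7.1, "jaw": -0.4}, {"tx": 25, "ty": -30, "tz": 0, "wx": 0, "wy": 0, "wz": -7.1, "jaw": -0.4}, {"tx": 25, "ty": -30, "tz": 0, "wx": 0, "wy": 0, "wz": -7.1, "jaw": -0.4}, {"tx": 25, "ty": -30, "tz": 0, "wx": 0, "wy": 0, "wz": -7.1, "jaw": -0.4}, {"tx": 25, "ty": -30, "tz": 0, "wx": 0, "wy": 0, "wz": -7.1, "jaw": -0.4}, {"tx": 25, "ty": -14, "tz": 0, "wx": 0, "wy": 0, "wz": -7.1, "jaw": -0.4}, {"tx": 30, "ty": 0, "tz": 0, "wx": 0, "wy": 0, "wz": 0, "jaw": -0.4}, {"tx": 20, "ty": 0, "tz": 0, "wx": 0, "wy": 0, "wz": 0, "jaw": -0.4}, {"tx": 0, "ty": 0, "tz": 0, "wx": 0, "wy": 0, "wz": 0, "jaw": -0.4}])

```text
clock: 7.73
tcp_pos: [0.6107, -0.0503, 0.2984]
ee_rot: [0.0, 0.736, 0.677, 0.0]
wrist_force: [-0.8, -0.3, 0.3]
opening: 0.0266
grasp_force: 0.0
```

```bash
python3 - <<'E'
from h import *
o=bot.get_obs();print(o['clock'],o['tcp_pos'],np.degrees(o['joints']),R.from_quat(o['ee_rot'],scalar_first=True).as_matrix())
snap('wrist','w2')
E
```

```text
7.7333 [ 0.6107 -0.0503  0.2984] [-15.7998  13.4742  83.9956   0.0155  82.499  -11.0456] [[ 0.0829  0.9966  0.0006]
 [ 0.9966 -0.0829  0.0001]
 [ 0.0002  0.0006 -1.    ]]
```

View pics/w2.png

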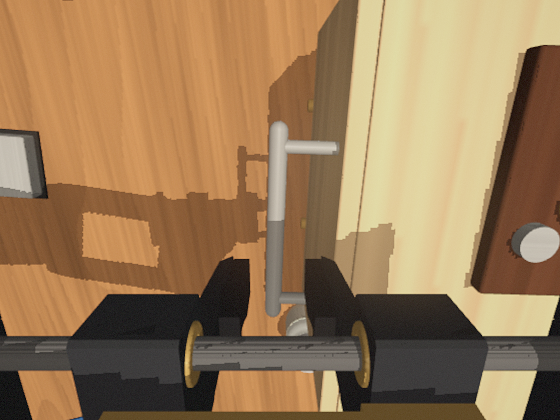

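The bar runs from (279,127) to (273,310) in the wrist image. The door's outer top edge passes (345,150) and (330,300).

```bash
python3 - <<'E'
from h import *
for n,u,v,z in [('bar +y',279,123,.222),('bar -y',272.5,317,.222),('mid',276,220,.222),('door',357,40,.242),('door',335,250,.242),('seam',382,0,.242)]:
    print(n,ray('w2',u,v,z)*1000)
print(proj('w2',[.6107,-.0503,.222]))
E
```

```text
bar +y [617.3619  16.2871 222.    ]
bar -y [ 602.2818 -114.5901  222.    ]
mid [610.7049 -42.8648 222.    ]
door [657.9514  53.4716 242.    ]
door [644.2388 -57.0257 242.    ]
seam [669.7132  69.4376 242.    ]
[276.9591 230.9003]
```

Call:
step_arm(deltas=[{"tx": -0.5, "ty": 0, "tz": -25, "wx": 0, "wy": 0, "wz": -1.7, "jaw": -0.4}, {"tx": 0, "ty": 0, "tz": -25, "wx": 0, "wy": 0, "wz": 0, "jaw": -0.4}, {"tx": 0, "ty": 0, "tz": -17, "wx": 0, "wy": 0, "wz": 0, "jaw": -0.4}, {"tx": 0, "ty": 0, "tz": 0, "wx": 0, "wy": 0, "wz": 0, "jaw": -0.4}])

```text
clock: 8.12
tcp_pos: [0.6043, -0.0483, 0.228]
ee_rot: [-0.003, 0.745, 0.667, -0.002]
wrist_force: [-0.7, -0.2, -0.9]
opening: 0.0263
grasp_force: 0.0
```

Call:
step_arm(deltas=[{"tx": 0, "ty": 0, "tz": 0, "wx": 0, "wy": 0, "wz": 0, "jaw": -1}, {"tx": 0, "ty": 0, "tz": 0, "wx": 0, "wy": 0, "wz": 0, "jaw": -1}, {"tx": 0, "ty": 0, "tz": 0, "wx": 0, "wy": 0, "wz": 0, "jaw": -1}, {"tx": 0, "ty": 0, "tz": 0, "wx": 0, "wy": 0, "wz": 0, "jaw": -1}], squeeze=25)

```text
clock: 8.45
tcp_pos: [0.6088, -0.0494, 0.2342]
ee_rot: [0.002, 0.745, 0.667, 0.001]
wrist_force: [2.8, 0.4, 1.3]
opening: 0.0097
grasp_force: 25.0
```

```bash
python3 - <<'E'
import numpy as np
t=np.radians(np.arange(0,61,5)); d=170*np.sin(t)+41*np.cos(t); h=62+170*np.cos(t)-41*np.sin(t)
for i in range(len(t)-1): print((i+1)*5, (-.9938*(d[i+1]-d[i])).round(1), (.1115*(d[i+1]-d[i])).round(1),(h[i+1]-h[i]).round(1), d[i+1].round(),h[i+1].round())
E
```

```text
5 -14.6 1.6 -4.2 56.0 228.0
10 -14.1 1.6 -5.5 70.0 222.0
15 -13.6 1.5 -6.7 84.0 216.0
20 -13.0 1.5 -7.9 97.0 208.0
25 -12.3 1.4 -9.0 109.0 199.0
30 -11.4 1.3 -10.0 121.0 189.0
35 -10.5 1.2 -11.0 131.0 178.0
40 -9.5 1.1 -11.9 141.0 166.0
45 -8.5 0.9 -12.7 149.0 153.0
50 -7.3 0.8 -13.4 157.0 140.0
55 -6.2 0.7 -13.9 163.0 126.0
60 -4.9 0.6 -14.4 168.0 111.0
```

Call:
step_arm(deltas=[{"tx": -14.6, "ty": 1.6, "tz": -4.2, "wx": -0.56, "wy": -4.97, "wz": 0, "jaw": -1}, {"tx": -14.1, "ty": 1.6, "tz": -5.5, "wx": -0.56, "wy": -4.97, "wz": 0, "jaw": -1}, {"tx": -13.6, "ty": 1.5, "tz": -6.7, "wx": -0.56, "wy": -4.97, "wz": 0, "jaw": -1}, {"tx": 0, "ty": 0, "tz": 0, "wx": 0, "wy": 0, "wz": 0, "jaw": -1}])

```text
clock: 8.78
tcp_pos: [0.5592, -0.0427, 0.212]
ee_rot: [0.096, 0.739, 0.661, 0.086]
wrist_force: [4.6, 1.0, -17.5]
opening: 0.0098
grasp_force: 25.0
```

Call:
step_arm(deltas=[{"tx": -13, "ty": 1.5, "tz": -9, "wx": -0.56, "wy": -4.97, "wz": 0, "jaw": -1}, {"tx": -12.3, "ty": 1.4, "tz": -10, "wx": -0.56, "wy": -4.97, "wz": 0, "jaw": -1}, {"tx": -11.4, "ty": 1.3, "tz": -10, "wx": -0.56, "wy": -4.97, "wz": 0, "jaw": -1}, {"tx": -10.5, "ty": 1.2, "tz": -11, "wx": -0.56, "wy": -4.97, "wz": 0, "jaw": -1}, {"tx": -9.5, "ty": 1.1, "tz": -11.9, "wx": -0.56, "wy": -4.97, "wz": 0, "jaw": -1}, {"tx": -8.5, "ty": 0.9, "tz": -12.7, "wx": -0.56, "wy": -4.97, "wz": 0, "jaw": -1}, {"tx": 0, "ty": 0, "tz": 0, "wx": 0, "wy": 0, "wz": 0, "jaw": -1}])

```text
clock: 9.37
tcp_pos: [0.5083, -0.0348, 0.1614]
ee_rot: [0.259, 0.695, 0.627, 0.24]
wrist_force: [-26.5, -8.8, 12.2]
opening: 0.0102
grasp_force: 25.0
```

```bash
python3 - <<'E'
from h import *
o=bot.get_obs();print(o['clock'],o['tcp_pos'],np.degrees(o['joints']))
c=snap('side','d1')['frame'][125:275,180:380]; cv2.imwrite('pics/d1c.png',cv2.cvtColor(cv2.resize(c,(800,600),interpolation=cv2.INTER_CUBIC),cv2.COLOR_RGB2BGR))
E
```

```text
9.3667 [ 0.5083 -0.0348  0.1614] [-24.8574  -9.918  135.1123  41.0976  19.7565 -53.7086]
```

View pics/d1c.png

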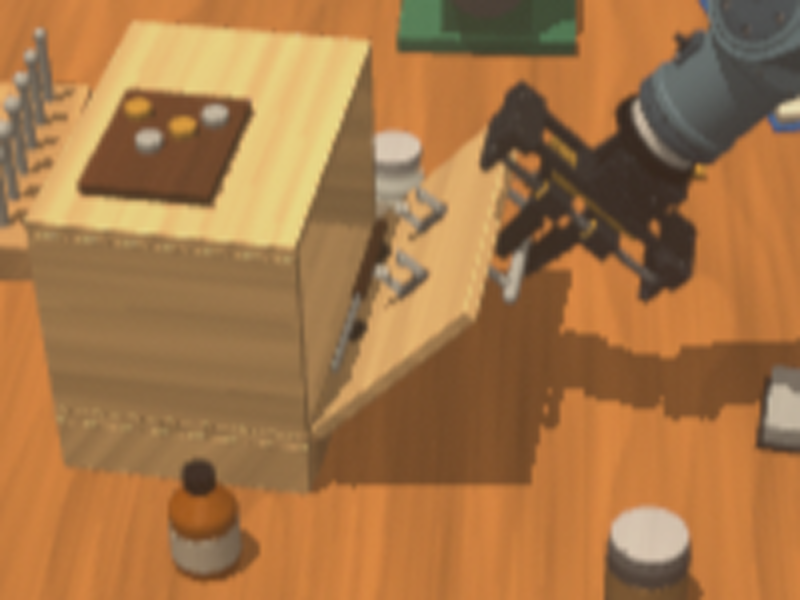

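The door stands at about 45° with its empty clips visible at (410,240). The can stands upright at (645,545), clear of the door. I'll release the bar, back off along the fingers, then push from the inside.

Call:
step_arm(deltas=[{"tx": 0, "ty": 0, "tz": 0, "wx": 0, "wy": 0, "wz": 0, "jaw": -0.4}, {"tx": 0, "ty": 0, "tz": 0, "wx": 0, "wy": 0, "wz": 0, "jaw": -0.4}, {"tx": 0, "ty": 0, "tz": 0, "wx": 0, "wy": 0, "wz": 0, "jaw": -0.4}])

```text
clock: 9.67
tcp_pos: [0.5107, -0.034, 0.1629]
ee_rot: [0.258, 0.694, 0.627, 0.24]
wrist_force: [1.0, 0.3, 0.2]
opening: 0.0259
grasp_force: 0.0
```

Call:
step_arm(deltas=[{"tx": -10, "ty": 1, "tz": 10, "wx": 0, "wy": 0, "wz": 0, "jaw": -0.4}, {"tx": -14, "ty": 1.5, "tz": 14, "wx": 0, "wy": 0, "wz": 0, "jaw": -0.4}, {"tx": -14, "ty": 1.5, "tz": 14, "wx": 0, "wy": 0, "wz": 0, "jaw": -0.4}])

```text
clock: 9.92
tcp_pos: [0.4715, -0.0294, 0.2001]
ee_rot: [0.257, 0.695, 0.628, 0.239]
wrist_force: [1.1, 0.4, 0.7]
opening: 0.0263
grasp_force: 0.0
```

Call:
step_arm(deltas=[{"tx": 0, "ty": 0, "tz": 25, "wx": 0.57, "wy": 5.1, "wz": 0, "jaw": -1}, {"tx": 0, "ty": 0, "tz": 25, "wx": 0.57, "wy": 5.1, "wz": 0, "jaw": -1}, {"tx": 0, "ty": 0, "tz": 25, "wx": 0.57, "wy": 5.1, "wz": 0, "jaw": -1}, {"tx": 0, "ty": 0, "tz": 10, "wx": 0.57, "wy": 5.1, "wz": 0, "jaw": -1}, {"tx": 10, "ty": 0, "tz": 0, "wx": 0.57, "wy": 5.1, "wz": 0, "jaw": -1}, {"tx": 20, "ty": -2, "tz": 0, "wx": 0.57, "wy": 5.1, "wz": 0, "jaw": -1}, {"tx": 20, "ty": -4, "tz": 0, "wx": 0.57, "wy": 5.1, "wz": 0, "jaw": -1}, {"tx": 20, "ty": -4, "tz": 0, "wx": 0.57, "wy": 5.1, "wz": 0, "jaw": -1}, {"tx": 16, "ty": -3, "tz": 0, "wx": 0, "wy": 0, "wz": 0, "jaw": -1}, {"tx": 0, "ty": 0, "tz": 0, "wx": 0, "wy": 0, "wz": 0, "jaw": -1}])

```text
clock: 10.75
tcp_pos: [0.5612, -0.0427, 0.2815]
ee_rot: [-0.002, 0.744, 0.668, 0.011]
wrist_force: [-0.4, -0.3, -1.6]
opening: 0.0005
grasp_force: 0.0
```

Call:
step_arm(deltas=[{"tx": -4, "ty": 0, "tz": -25, "wx": 0, "wy": 0, "wz": 0, "jaw": -1}, {"tx": 0, "ty": 0, "tz": -25, "wx": 0, "wy": 0, "wz": 0, "jaw": -1}, {"tx": 0, "ty": 0, "tz": -20, "wx": 0, "wy": 0, "wz": 0, "jaw": -1}, {"tx": 0, "ty": 0, "tz": -10, "wx": 0, "wy": 0, "wz": 0, "jaw": -1}, {"tx": 0, "ty": 0, "tz": 0, "wx": 0, "wy": 0, "wz": 0, "jaw": -1}])

```text
clock: 11.17
tcp_pos: [0.5525, -0.0415, 0.2004]
ee_rot: [-0.003, 0.744, 0.668, 0.01]
wrist_force: [-0.7, 0.1, 0.3]
opening: 0.0004
grasp_force: 0.0
```

Call:
step_arm(deltas=[{"tx": -9, "ty": 1, "tz": -11, "wx": 0, "wy": 0, "wz": 0, "jaw": -1}, {"tx": -9, "ty": 1, "tz": -11, "wx": 0, "wy": 0, "wz": 0, "jaw": -1}, {"tx": -8, "ty": 1, "tz": -11, "wx": 0, "wy": 0, "wz": 0, "jaw": -1}, {"tx": -6, "ty": 0.7, "tz": -12, "wx": 0, "wy": 0, "wz": 0, "jaw": -1}, {"tx": 0, "ty": 0, "tz": 0, "wx": 0, "wy": 0, "wz": 0, "jaw": -1}])

```text
clock: 11.58
tcp_pos: [0.5207, -0.038, 0.1568]
ee_rot: [-0.003, 0.744, 0.668, 0.011]
wrist_force: [-0.5, 0.6, 0.8]
opening: 0.0004
grasp_force: 0.0
```

Call:
step_arm(deltas=[{"tx": -5, "ty": 0.6, "tz": -12, "wx": 0, "wy": 0, "wz": 0, "jaw": -1}, {"tx": -5, "ty": 0.6, "tz": -12, "wx": 0, "wy": 0, "wz": 0, "jaw": -1}, {"tx": -3, "ty": 0.4, "tz": -12, "wx": 0, "wy": 0, "wz": 0, "jaw": -1}])

```text
clock: 11.83
tcp_pos: [0.5104, -0.0373, 0.1231]
ee_rot: [-0.0, 0.744, 0.668, 0.012]
wrist_force: [-0.4, -0.4, 2.2]
opening: 0.0001
grasp_force: 1.0
```

```bash
python3 - <<'E'
from h import *
o=bot.get_obs();print(o['clock'],o['tcp_pos'],o['wrist_force'])
c=snap('side','d2')['frame'][125:275,180:380]; cv2.imwrite('pics/d2c.png',cv2.cvtColor(cv2.resize(c,(800,600),interpolation=cv2.INTER_CUBIC),cv2.COLOR_RGB2BGR))
E
```

```text
11.8333 [ 0.5104 -0.0373  0.1231] [-0.3694 -0.3783  2.1576]
```

View pics/d2c.png

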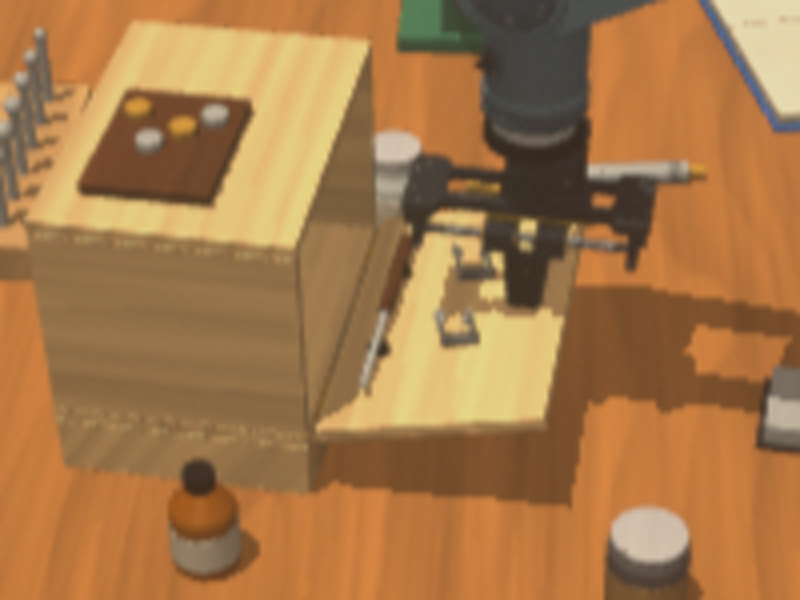

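The door is nearly down, at about 75°, and the fingers are pushing on the bare strip. Continuing to the stop.

Call:
step_arm(deltas=[{"tx": -3, "ty": 0.3, "tz": -11, "wx": 0, "wy": 0, "wz": 0, "jaw": -1}, {"tx": -2, "ty": 0.2, "tz": -11, "wx": 0, "wy": 0, "wz": 0, "jaw": -1}, {"tx": 0, "ty": 0, "tz": -8, "wx": 0, "wy": 0, "wz": 0, "jaw": -1}, {"tx": 0, "ty": 0, "tz": -2, "wx": 0, "wy": 0, "wz": 0, "jaw": -1}, {"tx": 0, "ty": 0, "tz": 0, "wx": 0, "wy": 0, "wz": 0, "jaw": -1}])

```text
clock: 12.3
tcp_pos: [0.5047, -0.0365, 0.0904]
ee_rot: [-0.002, 0.744, 0.668, 0.011]
wrist_force: [-5.8, 1.1, 16.1]
opening: 0.0004
grasp_force: 8.2
```

Call:
step_arm(deltas=[{"tx": 0, "ty": 0, "tz": -2, "wx": 0, "wy": 0, "wz": 0, "jaw": -1}, {"tx": 0, "ty": 0, "tz": 0, "wx": 0, "wy": 0, "wz": 0, "jaw": -1}, {"tx": 0, "ty": 0, "tz": 0, "wx": 0, "wy": 0, "wz": 0, "jaw": -1}])

```text
clock: 12.55
tcp_pos: [0.5047, -0.0365, 0.0902]
ee_rot: [-0.002, 0.744, 0.668, 0.011]
wrist_force: [-14.7, 2.5, 34.4]
opening: 0.0005
grasp_force: 17.5
```

Call:
step_arm(deltas=[{"tx": 0, "ty": 0, "tz": 30, "wx": -1, "wy": 0.8, "wz": 0, "jaw": -1}, {"tx": 0, "ty": 0, "tz": 40, "wx": 0, "wy": 0, "wz": 0, "jaw": -1}, {"tx": 0, "ty": 0, "tz": 40, "wx": 0, "wy": 0, "wz": 0, "jaw": -1}, {"tx": -9, "ty": -34, "tz": 20, "wx": 0, "wy": 0, "wz": -7, "jaw": 0.2}, {"tx": -9, "ty": -34, "tz": 0, "wx": 0, "wy": 0, "wz": -7, "jaw": 0.2}, {"tx": -9, "ty": -34, "tz": 0, "wx": 0, "wy": 0, "wz": -7, "jaw": 0.2}, {"tx": -9, "ty": -34, "tz": 0, "wx": 0, "wy": 0, "wz": -7, "jaw": 0.2}, {"tx": -9, "ty": -34, "tz": 0, "wx": 0, "wy": 0, "wz": -7, "jaw": 0.2}, {"tx": -9, "ty": -34, "tz": 0, "wx": 0, "wy": 0, "wz": -7, "jaw": 0.2}, {"tx": -9, "ty": -34, "tz": 0, "wx": 0, "wy": 0, "wz": -7, "jaw": 0.2}, {"tx": -9, "ty": -34, "tz": 0, "wx": 0, "wy": 0, "wz": -7, "jaw": 0.2}, {"tx": -9, "ty": -34, "tz": 0, "wx": 0, "wy": 0, "wz": -7, "jaw": 0.2}])

```text
clock: 13.55
tcp_pos: [0.4223, -0.3439, 0.2166]
ee_rot: [-0.0, 0.984, 0.178, -0.0]
wrist_force: [-0.0, -0.9, -1.1]
opening: 0.0528
grasp_force: 0.0
```

Call:
step_arm(deltas=[{"tx": 0, "ty": 0, "tz": -25, "wx": 0, "wy": 0, "wz": -7, "jaw": 0.2}, {"tx": 0, "ty": 0, "tz": -25, "wx": 0, "wy": 0, "wz": -7, "jaw": 0.2}, {"tx": 0, "ty": 0, "tz": 0, "wx": 0, "wy": 0, "wz": 0, "jaw": 0.2}, {"tx": 0, "ty": 0, "tz": 0, "wx": 0, "wy": 0, "wz": 0, "jaw": 0.2}])

```text
clock: 13.88
tcp_pos: [0.4223, -0.3414, 0.1655]
ee_rot: [-0.002, 0.998, 0.061, -0.001]
wrist_force: [0.0, -0.8, 1.2]
opening: 0.0529
grasp_force: 0.0
```

```bash
python3 - <<'E'
from h import *
o=bot.get_obs();print(o['clock'],o['tcp_pos'],np.degrees(o['joints']));print(R.from_quat(o['ee_rot'],scalar_first=True).as_matrix())
snap('wrist','w3'); 
a=np.radians(6.7);m=np.array([.4215,-.3465,.01]);x=np.array([np.cos(a),np.sin(a),0])
print([proj('w3',m+s*x) for s in (-.06,0,.06,.112)])
E
```

```text
13.8833 [ 0.4223 -0.3414  0.1655] [-51.4888  12.566  101.2678   0.0085  66.4332  31.4652]
[[ 0.9925  0.1226 -0.0028]
 [ 0.1226 -0.9924  0.0037]
 [-0.0023 -0.004  -1.    ]]
[array([281.653 , 260.6503]), array([282.4374, 197.8585]), array([283.3315, 126.2882]), array([284.2139,  55.6453])]
```

View pics/w3.png

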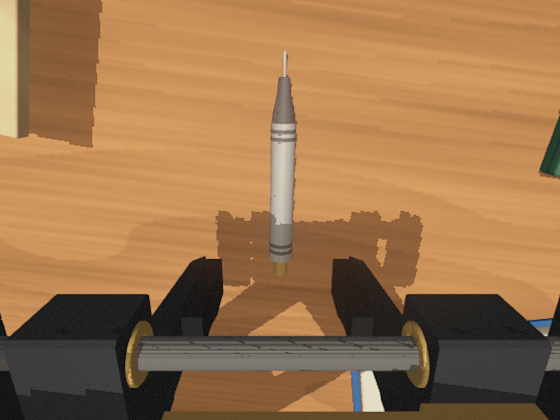

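The handpiece appears just as predicted: tip (285,52), body from (284,123) to (281,261). Its middle is about (422.5,-346.3).

Call:
step_arm(deltas=[{"tx": 0, "ty": -5, "tz": -35, "wx": 0, "wy": 0, "wz": 0, "jaw": 0.2}, {"tx": 0, "ty": 0, "tz": -35, "wx": 0, "wy": 0, "wz": 0, "jaw": 0.2}, {"tx": 0, "ty": 0, "tz": -35, "wx": 0, "wy": 0, "wz": 0, "jaw": 0.2}, {"tx": 0, "ty": 0, "tz": -22, "wx": 0, "wy": 0, "wz": 0, "jaw": 0.2}, {"tx": 0, "ty": 0, "tz": -11, "wx": 0, "wy": 0, "wz": 0, "jaw": 0.2}, {"tx": 0, "ty": 0, "tz": 0, "wx": 0, "wy": 0, "wz": 0, "jaw": 0.2}, {"tx": 0, "ty": 0, "tz": 0, "wx": 0, "wy": 0, "wz": 0, "jaw": 0.2}])

```text
clock: 14.52
tcp_pos: [0.4241, -0.3479, 0.0304]
ee_rot: [0.001, 0.998, 0.061, 0.0]
wrist_force: [0.9, -0.4, 0.9]
opening: 0.0529
grasp_force: 0.0
```

Call:
step_arm(deltas=[{"tx": -1.5, "ty": 1, "tz": -5.5, "wx": 0, "wy": 0, "wz": 0, "jaw": 0.2}, {"tx": 0, "ty": 0, "tz": 0, "wx": 0, "wy": 0, "wz": 0, "jaw": -0.6}, {"tx": 0, "ty": 0, "tz": 0, "wx": 0, "wy": 0, "wz": 0, "jaw": -1}, {"tx": 0, "ty": 0, "tz": 0, "wx": 0, "wy": 0, "wz": 0, "jaw": -1}, {"tx": 0, "ty": 0, "tz": 0, "wx": 0, "wy": 0, "wz": 0, "jaw": -1}, {"tx": 0, "ty": 0, "tz": 0, "wx": 0, "wy": 0, "wz": 0, "jaw": -1}], squeeze=45)

```text
clock: 15.02
tcp_pos: [0.4218, -0.3465, 0.024]
ee_rot: [0.0, 0.998, 0.06, 0.0]
wrist_force: [0.4, 1.3, 0.2]
opening: 0.0218
grasp_force: 0.1
```

Call:
step_arm(deltas=[{"tx": 0, "ty": 0, "tz": 0, "wx": 0, "wy": 0, "wz": 0, "jaw": -1}, {"tx": 0, "ty": 0, "tz": 0, "wx": 0, "wy": 0, "wz": 0, "jaw": -1}, {"tx": 0, "ty": 0, "tz": 0, "wx": 0, "wy": 0, "wz": 0, "jaw": -1}])

```text
clock: 15.27
tcp_pos: [0.4217, -0.3464, 0.0239]
ee_rot: [-0.0, 0.998, 0.06, 0.0]
wrist_force: [-0.3, 0.5, 3.6]
opening: 0.0189
grasp_force: 45.0
```

Call:
step_arm(deltas=[{"tx": 0, "ty": 0, "tz": 25, "wx": 0, "wy": 0, "wz": 0, "jaw": -1}, {"tx": 0, "ty": 0, "tz": 38, "wx": 0, "wy": 0, "wz": 0, "jaw": -1}, {"tx": 0, "ty": 0, "tz": 38, "wx": 0, "wy": 0, "wz": 0, "jaw": -1}, {"tx": 0, "ty": 0, "tz": 38, "wx": 0, "wy": 0, "wz": 0, "jaw": -1}, {"tx": 0, "ty": 20, "tz": 30, "wx": 0, "wy": 0, "wz": 7, "jaw": -1}, {"tx": 0, "ty": 35, "tz": 0, "wx": 0, "wy": 0, "wz": 7, "jaw": -1}, {"tx": 0, "ty": 35, "tz": 0, "wx": 0, "wy": 0, "wz": 7, "jaw": -1}, {"tx": 5, "ty": 35, "tz": 0, "wx": 0, "wy": 0, "wz": 7, "jaw": -1}, {"tx": 15, "ty": 35, "tz": 0, "wx": 0, "wy": 0, "wz": 7, "jaw": -1}, {"tx": 15, "ty": 35, "tz": 0, "wx": 0, "wy": 0, "wz": 7, "jaw": -1}, {"tx": 18, "ty": 35, "tz": 0, "wx": 0, "wy": 0, "wz": 7, "jaw": -1}, {"tx": 18, "ty": 30, "tz": 0, "wx": 0, "wy": 0, "wz": 7, "jaw": -1}])

```text
clock: 16.27
tcp_pos: [0.4925, -0.0839, 0.1923]
ee_rot: [-0.0, 0.852, 0.524, -0.0]
wrist_force: [0.5, -0.1, -2.2]
opening: 0.0187
grasp_force: 45.0
```

Call:
step_arm(deltas=[{"tx": 20, "ty": 20, "tz": 0, "wx": 0, "wy": 0, "wz": 7, "jaw": -1}, {"tx": 20, "ty": 15, "tz": 0, "wx": 0, "wy": 0, "wz": 7, "jaw": -1}, {"tx": 18, "ty": 9, "tz": 0, "wx": 0, "wy": 0, "wz": 7, "jaw": -1}, {"tx": 0, "ty": 0, "tz": 0, "wx": 0, "wy": 0, "wz": 0, "jaw": -1}, {"tx": 0, "ty": 0, "tz": 0, "wx": 0, "wy": 0, "wz": 0, "jaw": -1}])

```text
clock: 16.68
tcp_pos: [0.5506, -0.0417, 0.1918]
ee_rot: [-0.001, 0.744, 0.668, -0.001]
wrist_force: [-0.4, 0.9, -1.7]
opening: 0.0184
grasp_force: 45.0
```

```bash
python3 - <<'E'
from h import *
o=bot.get_obs();print(o['clock'],o['tcp_pos'],o['grasp_force'],o['opening'],np.degrees(o['joints']));print(R.from_quat(o['ee_rot'],scalar_first=True).as_matrix())
w=snap('wrist','w4')['frame']; s=snap('side','d3')['frame'][140:265,230:355]; q=snap('scene','s3')['frame'][130:255,230:340]
W=cv2.resize(w[:330],(800,471)) if 0 else w
out=np.zeros((600,800,3),np.uint8); out[:420,:560]=w; out[:240,560:800]=cv2.resize(s,(240,240),interpolation=cv2.INTER_CUBIC); out[240:480,560:771]=cv2.resize(q,(211,240),interpolation=cv2.INTER_CUBIC)
cv2.imwrite('pics/c4.png',cv2.cvtColor(out,cv2.COLOR_RGB2BGR))
# predicted clip lips
h=np.array([.6505,-.0538]);a=np.radians(-6.4);X=np.array([np.cos(a),np.sin(a)]);Y=np.array([-np.sin(a),np.cos(a)])
for y in (.042,-.042):
  for r in (.0865,.1,.1135): print(y,r,proj('w4',[*(h-r*X+y*Y),.0915]))
print([proj('w4',[*(h-.18*X+y*Y),.068]) for y in (-.138,.138)],proj('w4',[*(h-.1*X),.084]))
E
```

```text
16.6833 [ 0.5506 -0.0417  0.1918] 44.978418946266174 0.018378307984950656 [-16.6389  11.6541  98.9752  -0.0172  69.4617 -10.4764]
[[ 0.1072  0.9942 -0.0016]
 [ 0.9942 -0.1072  0.0002]
 [ 0.     -0.0016 -1.    ]]
0.042 0.0865 [298.774  160.2115]
0.042 0.1 [278.5122 160.1052]
0.042 0.1135 [258.2486 159.9988]
-0.042 0.0865 [295.8927 272.365 ]
-0.042 0.1 [277.7614 272.2744]
-0.042 0.1135 [259.6286 272.1838]
[array([188.1348, 353.9146]), array([154.7907,   4.2335])] [278.0891 215.7388]
```

View pics/c4.png

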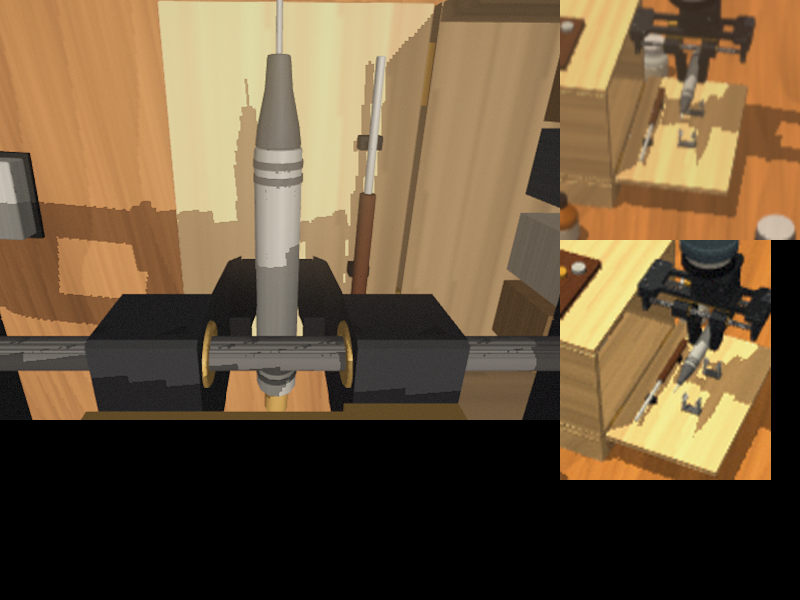

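The handpiece is parallel to the clips: its axis is at u≈278, and the seat is predicted at (278,216). The door's free edge matches its predicted line within 1-3 px. Lowering it into the clips.

Call:
step_arm(deltas=[{"tx": 0.5, "ty": 0, "tz": -25, "wx": 0, "wy": 0, "wz": 0, "jaw": -1}, {"tx": 0, "ty": 0, "tz": -25, "wx": 0, "wy": 0, "wz": 0, "jaw": -1}, {"tx": 0, "ty": 0, "tz": -15, "wx": 0, "wy": 0, "wz": 0, "jaw": -1}, {"tx": 0, "ty": 0, "tz": -9, "wx": 0, "wy": 0, "wz": 0, "jaw": -1}, {"tx": 0, "ty": 0, "tz": 0, "wx": 0, "wy": 0, "wz": 0, "jaw": -1}, {"tx": 0, "ty": 0, "tz": 0, "wx": 0, "wy": 0, "wz": 0, "jaw": -1}])

```text
clock: 17.33
tcp_pos: [0.5509, -0.0428, 0.1188]
ee_rot: [-0.0, 0.744, 0.668, -0.0]
wrist_force: [1.0, 0.8, -1.7]
opening: 0.019
grasp_force: 45.0
```

Call:
step_arm(deltas=[{"tx": 0, "ty": 0, "tz": -4, "wx": 0, "wy": 0, "wz": 0, "jaw": -1}, {"tx": 0, "ty": 0, "tz": -3, "wx": 0, "wy": 0, "wz": 0, "jaw": -1}, {"tx": 0, "ty": 0, "tz": 0, "wx": 0, "wy": 0, "wz": 0, "jaw": -1}], squeeze=55)

```text
clock: 17.58
tcp_pos: [0.5526, -0.0429, 0.1141]
ee_rot: [0.001, 0.744, 0.668, 0.001]
wrist_force: [-3.3, 0.1, 8.4]
opening: 0.0188
grasp_force: 55.0
```

Call:
step_arm(deltas=[{"tx": -0.7, "ty": 0.5, "tz": -3, "wx": 0, "wy": 0, "wz": 0, "jaw": -1}, {"tx": 0, "ty": 0, "tz": -3, "wx": 0, "wy": 0, "wz": 0, "jaw": -1}, {"tx": 0, "ty": 0, "tz": 0, "wx": 0, "wy": 0, "wz": 0, "jaw": -1}])

```text
clock: 17.83
tcp_pos: [0.5526, -0.0425, 0.1096]
ee_rot: [0.002, 0.744, 0.668, 0.001]
wrist_force: [-4.2, 0.4, 5.8]
opening: 0.0183
grasp_force: 55.0
```

Call:
step_arm(deltas=[{"tx": 0, "ty": 0, "tz": -3, "wx": 0, "wy": 0, "wz": 0, "jaw": -1}, {"tx": 0, "ty": 0, "tz": -3, "wx": 0, "wy": 0, "wz": 0, "jaw": -1}, {"tx": 0, "ty": 0, "tz": 0, "wx": 0, "wy": 0, "wz": 0, "jaw": -1}])

```text
clock: 18.08
tcp_pos: [0.5509, -0.042, 0.1002]
ee_rot: [0.001, 0.744, 0.668, 0.0]
wrist_force: [0.4, 0.7, -0.8]
opening: 0.0184
grasp_force: 55.0
```

Call:
step_arm(deltas=[{"tx": 0, "ty": 0, "tz": -2, "wx": 0, "wy": 0, "wz": 0, "jaw": -1}, {"tx": 0, "ty": 0, "tz": -2, "wx": 0, "wy": 0, "wz": 0, "jaw": -1}, {"tx": 0, "ty": 0, "tz": 0, "wx": 0, "wy": 0, "wz": 0, "jaw": -1}])

```text
clock: 18.33
tcp_pos: [0.5512, -0.042, 0.0976]
ee_rot: [0.0, 0.744, 0.668, 0.0]
wrist_force: [-5.4, 1.1, 15.4]
opening: 0.0188
grasp_force: 55.0
```

Call:
step_arm(deltas=[{"tx": 0, "ty": 0, "tz": 0, "wx": 0, "wy": 0, "wz": 0, "jaw": -0.1}, {"tx": 0, "ty": 0, "tz": 0, "wx": 0, "wy": 0, "wz": 0, "jaw": -0.1}, {"tx": 0, "ty": 0, "tz": 0, "wx": 0, "wy": 0, "wz": 0, "jaw": -0.1}, {"tx": 0, "ty": 0, "tz": 20, "wx": 0, "wy": 0, "wz": 0, "jaw": -0.1}, {"tx": 0, "ty": 0, "tz": 25, "wx": 0, "wy": 0, "wz": 0, "jaw": -0.1}, {"tx": 0, "ty": 0, "tz": 0, "wx": 0, "wy": 0, "wz": 0, "jaw": -1}, {"tx": 0, "ty": 0, "tz": 0, "wx": 0, "wy": 0, "wz": 0, "jaw": -1}, {"tx": 0, "ty": 0, "tz": 0, "wx": 0, "wy": 0, "wz": 0, "jaw": -1}, {"tx": 0, "ty": 0, "tz": -15, "wx": 0, "wy": 0, "wz": 0, "jaw": -1}, {"tx": 0, "ty": 0, "tz": -7, "wx": 0, "wy": 0, "wz": 0, "jaw": -1}, {"tx": 0, "ty": 0, "tz": -2, "wx": 0, "wy": 0, "wz": 0, "jaw": -1}, {"tx": 0, "ty": 0, "tz": 0, "wx": 0, "wy": 0, "wz": 0, "jaw": -1}], squeeze=10)

```text
clock: 19.33
tcp_pos: [0.5508, -0.0418, 0.1162]
ee_rot: [-0.0, 0.744, 0.668, 0.0]
wrist_force: [1.6, 0.8, 3.6]
opening: 0.0007
grasp_force: 1.8
```

Contact came at the expected height of 116 mm. I'll press a little more to confirm it is home, then withdraw.

Call:
step_arm(deltas=[{"tx": 0, "ty": 0, "tz": -2.5, "wx": 0, "wy": 0, "wz": 0, "jaw": -1}, {"tx": 0, "ty": 0, "tz": 0, "wx": 0, "wy": 0, "wz": 0, "jaw": -1}, {"tx": 0, "ty": 0, "tz": 0, "wx": 0, "wy": 0, "wz": 0, "jaw": -1}])

```text
clock: 19.58
tcp_pos: [0.5523, -0.042, 0.1159]
ee_rot: [0.001, 0.744, 0.668, 0.001]
wrist_force: [-0.2, 1.9, 15.7]
opening: 0.0007
grasp_force: 7.7
```

Call:
step_arm(deltas=[{"tx": 0, "ty": 0, "tz": 25, "wx": 0, "wy": 0, "wz": 0, "jaw": -1}, {"tx": 0, "ty": 0, "tz": 40, "wx": 0, "wy": 0, "wz": 0, "jaw": -1}, {"tx": 0, "ty": 0, "tz": 40, "wx": 0, "wy": 0, "wz": 0, "jaw": -1}, {"tx": -10, "ty": 0, "tz": 40, "wx": 0, "wy": 0, "wz": 0, "jaw": -1}, {"tx": -20, "ty": 0, "tz": 30, "wx": 0, "wy": 0, "wz": 0, "jaw": -1}, {"tx": -20, "ty": 0, "tz": 0, "wx": 0, "wy": 0, "wz": 0, "jaw": -1}, {"tx": 0, "ty": 0, "tz": 0, "wx": 0, "wy": 0, "wz": 0, "jaw": -1}])

```text
clock: 20.17
tcp_pos: [0.4989, -0.0417, 0.2902]
ee_rot: [0.0, 0.744, 0.668, 0.0]
wrist_force: [1.4, 0.3, 0.1]
opening: 0.0006
grasp_force: 0.0
```

```bash
python3 - <<'E'
from h import *
o=bot.get_obs();print(o['clock'],o['tcp_pos'])
w=snap('wrist','w5')['frame']; s=snap('side','d5')['frame']
a=cv2.imread('pics/d0.png'); b=cv2.imread('pics/d5.png')
# jar/bottle/mallet unchanged; handpiece silhouette vs prediction
for n,(u0,u1,v0,v1) in dict(bottle=(220,243,238,272),mallet=(288,382,286,322)).items():
    print(n,np.abs(a[v0:v1,u0:u1].astype(int)-b[v0:v1,u0:u1]).mean())
h=np.array([.6505,-.0538]);t=np.radians(-6.4);X=np.array([np.cos(t),np.sin(t)]);Y=np.array([-np.sin(t),np.cos(t)])
for y in (-.06,0,.06,.112): print(y,proj('w5',[*(h-.1*X+y*Y),.084]))
g=cv2.cvtColor(w,cv2.COLOR_RGB2HSV)[:,:,1]  # grey steel = low saturation
for v in range(20,260,20):
    m=np.where(g[v]<60)[0]; m=m[(m>200)&(m<340)]; print(v,(m.min(),m.max(),len(m)) if len(m) else None)
E
```

```text
20.1667 [ 0.4989 -0.0417  0.2902]
bottle 2.9352088661551576
mallet 3.689913317572892
-0.06 [325.88   233.1505]
0 [328.9471 177.3517]
0.06 [332.3797 114.9017]
0.112 [335.7037  54.4289]
20 None
40 None
60 (np.int64(334), np.int64(335), 2)
80 (np.int64(331), np.int64(338), 8)
100 (np.int64(327), np.int64(339), 13)
120 (np.int64(325), np.int64(339), 15)
140 (np.int64(318), np.int64(339), 22)
160 (np.int64(321), np.int64(339), 19)
180 (np.int64(320), np.int64(338), 19)
200 (np.int64(320), np.int64(337), 18)
220 (np.int64(315), np.int64(339), 25)
240 None
```

The handpiece lies at its predicted seat pose: hard contact at 116 mm under 16 N, tip near v≈55, and body edges matching. The bottle and mallet look unchanged. Handing in.

```bash
python3 -c "
from bench import bot
print(bot.sign_off())"
```

```text
the job is handed in; nothing more can be done
None
```

The job is handed in at about 20 s: the can is moved aside upright, the door is down at its level stop, and the handpiece is snapped home in both clips. The mallet, jar and bottle were left alone.

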